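# Prise open the sample tin

## Task

At the coffee sample bench, take the flat-bladed tool by its handle, slip the blade into the mouth under the lid of the wider tin and prise the lid up until it stands open by itself, at 35 degrees or more. Then lay the tool down flat on the bench, clear of the tin; set it down, do not drop it. Open the tin only with the blade, never touching it with the gripper or arm, and leave the narrow tin shut.

Things in the scene. Friction and masses are not known exactly. Their poses are not given: they have to be found in the camera images.
- pry_blade: Prising tool lying on the bench: dark wood handle 110 long (x), 18 wide (y, grip across it), 24 high; from its +x end a level thin steel blade 80 long, 24 wide, 3 thick, at mid height (12 mm above the handle's underside). 120 g. Origin: centre of the handle's underside; +x along the blade, z up; blade tip at x = 135 mm, balance point near x = 17. The spoon near by is not it.
- wide_tin: Wider of two fixed brass tins, empty: 100 deep (x), 120 wide (y), rim 66 high, walls 3 thick. Origin: centre of underside, z up. Front (-x) faces roughly to the robot. Between 12 mm corner posts the front wall (outer face x = -50) is only 46 high: an open mouth 96 wide, from z = 46 to 66, right under the lid, with the wall's top edge as sill. The narrow tin is 70 wide.
- wide_tin_lid (a joint): Wide tin's lid: flat brass plate 120 wide, 4 thick, lying on the rim (underside z = 66), hinged along the tin's far top edge (x = 50, z = 66 in the tin's frame); front edge 112 from the hinge, 12 past the front wall. Radians: 0 shut, grows as the front edge rises, up to 1.7. Stiff hinge: stays at the angle it is left at; about 1 N under the front edge lifts it.
- narrow_tin_lid (a joint): Lid of the narrow tin (brass, 100 deep, 70 wide, 66 high, same build, standing left or right of the wide tin); must stay shut. Radians: 0 shut, grows as it opens.

How it is judged:
By the outcome, as a careful person would: the job done as asked, in the order asked, and still so for the second after the job is handed in, with the robot touching nothing.
It also fails if it takes over 58 s, if anything falls off the work surface, if the arm or the gripper's body presses on something with over 40 N, if the wrist force passes 120 N, or if a joint passes its speed limit or range.

## Robot

A 6-joint arm with a two-finger parallel gripper is mounted at the origin on the work surface. World frame = base frame: x ahead of the robot, y to its left, z up, the work surface at z = 0. Lengths are in m, angles in rad, forces in N, time in s.
With the tool pointing down it reaches from about 0.3 to 0.85 m from the base axis. Payload 5.4 kg.
Tool frame: the origin (TCP) lies midway between the tips of the shut fingers; the grasp point (between the pads) lies 19 mm behind it; x points along the fingers, y is the direction in which the jaws open and shut, and the axes are right-handed (so a half turn about x gives the same grasp; the last joint's range is limited). The gripper opens to 85 mm and grips with 20 to 120 N. Pads are 22 mm wide; open, the fingers measure 114 mm over their backs; the gripper's body (76 mm by 85 mm) begins 54 mm behind the grasp point. The pads swing forward as they close: fully open they stand 13 mm farther back than shut.
Start: joints at [1.081, 0.158, 1.597, -0, 1.386, -0.21], TCP at [0.159, 0.553, 0.205] pointing down, gripper open.
Joint ranges: [-2.91, 2.91], [-0.94, 2.29], [0.18, 2.7], [-1.29, 4.43], [0.17, 2.64], [-3, 3]. Speed limits (rad/s): [2.57, 2.57, 3.14, 3.14, 3.14, 3.14].

## Interface

Orientations are given as a unit quaternion [w, x, y, z].
In Python, from cell import manip gives the robot as it stands.
- The arm moves only by the tool carry_out, never from a script. Its argument "targets" is a list of rows, each a list of 7 numbers: the shift along the tool's x, y, z in m, then the turn, a rotation vector about the tool's x, y, z in rad, then the finger opening in m, from 0 to 0.0854. In form: [[dx, dy, dz, ax, ay, az, hand], ...]. A call has 1 to 20 rows; each row is the pose to reach, as a shift and turn from the pose commanded when the call began, along the tool's axes at that moment; what a row does not reach only later rows make up. A row lasts 1/8 s, in which the tool goes at most 62.5 mm and 10.7 degrees, less where a joint would pass 70% of its speed; a pose out of reach is approached as far as the arm can. A call with a gripper value outside its range is refused whole. The fingers move at their own pace and stop on an object; "squeeze" is the grip in N (left out, the last holds). Time passes only in rows, so rows that repeat a pose let the fingers close. It gives the time, the measured TCP pose, the force and the opening at its end, in the units of the state.
- manip.sense(): the state, without advancing time (a new reading comes with each control period).
- manip.snapshot(name): name is "scene" or "top"; returns the picture (420x560x3 uint8, blue, green, red); there is no depth.
- manip.camera_info(name): a dict with "fx", "fy", "cx", "cy" (pixels), "R" (3x3) and "t" (3): a world point X has camera coordinates R X + t. Camera axes: x right, y down, z forward; pixel columns grow to the right and rows downward; lengths in m; the calibration is good to about 2 mm. A picture is of the moment at which its call begins. camera_info takes no time and is no camera call.
- manip.sign_off(): hands the job in, once; it reports no verdict.
The state is a dict: "time": time; "joint_pos": joint angles; "joint_velocities": joint speeds; "joint_efforts": joint torques, N m; "position": TCP position; "tool_rot": TCP orientation; "force": force on the tool from outside, world axes, zero at the start; "torque": the same for the moment, N m; "width": opening from 0.0 (shut) to 1.0 (fully open).
Only numpy, scipy, OpenCV 4.12 (cv2) and the standard library are available. Lean on these libraries where they do the work, as an engineer would, in place of code of your own. Each camera call takes 0.05 s, during which the arm holds its last target.

## Working session

There is one attempt and no reset: what is moved stays moved. The work goes in short steps, Python scripts to look and compute and a tool call to move; the robot and the scene stay as the last step left them, time stands still between calls to the robot, and variables do not carry over. Pictures are saved under pics/ and viewed, and the job is handed in when it is done.

Besides the shell and the picture viewer there is one more tool, called after ">>>" by a JSON object that holds its "fn" and its "kwargs". carry_out: Moves the arm, as the interface text tells. Its arguments: {"type":"object","properties":{"targets":{"type":"array"},"squeeze":{"type":"number"}},"required":["targets"]}

```bash
mkdir -p pics; python3 - <<'E'
from cell import manip
import cv2,numpy as np
for n in("scene","top"):
    cv2.imwrite(f"pics/{n}0.png",manip.snapshot(n))
    c=manip.camera_info(n);print(n,c)
s=manip.sense();print({k:np.round(v,3) for k,v in s.items()})
E
ls
```

```text
scene {'fx': 492.9344609101794, 'fy': 492.9344609101794, 'cx': 282.6797467674347, 'cy': 213.50453750675769, 'R': array([[ 0.77175641,  0.63580069, -0.01222806],
       [ 0.52499815, -0.64787567, -0.55193665],
       [-0.35884396,  0.41954094, -0.83379638]]), 't': array([-0.44015877, -0.24043983,  1.07778046])}
top {'fx': 417.3037653662452, 'fy': 417.3037653662452, 'cx': 278.11744475923894, 'cy': 214.2807228664356, 'R': array([[ 1.60453950e-02, -9.99868583e-01,  2.31567797e-03],
       [-9.80927640e-01, -1.61900409e-02, -1.93697827e-01],
       [ 1.93709863e-01,  8.36445619e-04, -9.81058505e-01]]), 't': array([-0.01706665,  0.5644171 ,  0.61791024])}
{'time': np.float64(0.1), 'joint_pos': array([ 1.081,  0.159,  1.598, -0.   ,  1.386, -0.21 ]), 'joint_velocities': array([ 0.   , -0.001, -0.003, -0.   ,  0.001, -0.   ]), 'joint_efforts': array([-0.0000e+00, -3.9699e+01, -3.3234e+01, -0.0000e+00,  4.0000e-03,
        0.0000e+00]), 'position': array([0.159, 0.552, 0.204]), 'tool_rot': array([ 0.7  ,  0.098,  0.7  , -0.099]), 'force': array([ 0.813,  0.431, -0.414]), 'torque': array([ 0.019, -0.015,  0.046]), 'width': np.float64(1.0)}
pics
```

View pics/scene0.png

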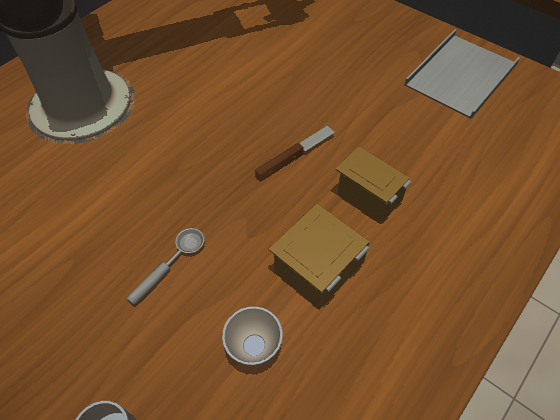

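View pics/top0.png

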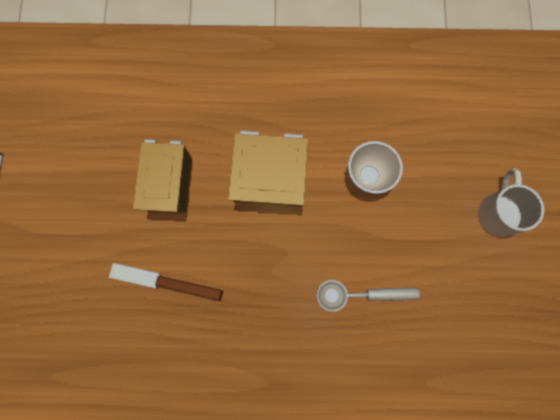

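The scene view shows the tool (handle about (280,162), blade tip (332,130)), the wide tin at (320,245) and the narrow tin at (373,180). In the top view the handle runs from (157,281) to (222,296) with the blade tip at (111,271). The wide lid is at (269,169), and the narrow tin is to its left at (160,177). Now to measure them.

```bash
cat > h.py <<'E'
import numpy as np,cv2
from cell import manip
def ray(n,uv,z):
    c=manip.camera_info(n);R=np.array(c['R']);t=np.array(c['t'])
    C=-R.T@t;d=R.T@np.array([(uv[0]-c['cx'])/c['fx'],(uv[1]-c['cy'])/c['fy'],1.])
    return C+d*(z-C[2])/d[2]
def proj(n,X):
    c=manip.camera_info(n);p=np.array(c['R'])@np.array(X)+c['t'];return np.array([c['fx']*p[0]/p[2]+c['cx'],c['fy']*p[1]/p[2]+c['cy']])
def tri(uvs,uvt):
    A=[];b=[]
    for n,uv in(("scene",uvs),("top",uvt)):
        c=manip.camera_info(n);R=np.array(c['R']);t=np.array(c['t'])
        for k,f,cc in((0,'fx','cx'),(1,'fy','cy')):
            a=(uv[k]-c[cc])/c[f];A.append(R[k]-a*R[2]);b.append(a*t[2]-t[k])
    x,r,_,_=np.linalg.lstsq(np.array(A),np.array(b),rcond=None);return x,r
E
python3 - <<'E'
from h import *
for n,(x0,y0,x1,y1) in (("top",(100,255,230,305)),("scene",(245,120,345,185))):
    im=cv2.imread(f"pics/{n}0.png");hsv=cv2.cvtColor(im,cv2.COLOR_BGR2HSV)
    roi=np.zeros(im.shape[:2],np.uint8);roi[y0:y1,x0:x1]=255
    bl=((hsv[...,1]<70)&(hsv[...,2]>120)&(roi>0)).astype(np.uint8)
    hd=((hsv[...,2]<100)&(roi>0)).astype(np.uint8)
    for nm,m,z in(("blade",bl,.0135),("handle",hd,.024)):
        cs=cv2.findContours(m,cv2.RETR_EXTERNAL,cv2.CHAIN_APPROX_NONE)[0];c=max(cs,key=cv2.contourArea)
        r=cv2.minAreaRect(c);b=cv2.boxPoints(r);print(n,nm,r,cv2.contourArea(c));print(np.array([ray(n,p,z) for p in b]).round(4).tolist())
im=cv2.imread("pics/top0.png");hsv=cv2.cvtColor(im,cv2.COLOR_BGR2HSV)
print(hsv[190,250],hsv[203,270],hsv[180,160],hsv[206,270])
m=((hsv[...,0]>18)&(hsv[...,0]<32)&(hsv[...,2]>120)&(hsv[...,1]>100)).astype(np.uint8)
m=cv2.morphologyEx(m,cv2.MORPH_OPEN,np.ones((3,3)))
cs=cv2.findContours(m,cv2.RETR_EXTERNAL,cv2.CHAIN_APPROX_NONE)[0]
for c in cs:
    if cv2.contourArea(c)>800:
        c=cv2.convexHull(c);a=cv2.approxPolyDP(c,6,True)[:,0];b=cv2.boxPoints(cv2.minAreaRect(c))
        for q in(a,b):
            P=np.array([ray("top",p,.07) for p in q]);print(np.round(q,1).tolist());print(P.round(4).tolist(),np.linalg.norm(P-np.roll(P,-1,0),axis=1).round(4))
z=cv2.resize(im[120:310,90:320],None,fx=3,fy=3);cv2.imwrite("pics/z0.png",z)
im=cv2.imread("pics/scene0.png")
z=cv2.resize(im[120:310,240:420],None,fx=3,fy=3,interpolation=cv2.INTER_CUBIC);cv2.imwrite("pics/z1.png",z)
E
```

```text
top blade ((133.7532196044922, 275.0364990234375), (48.64031219482422, 15.750194549560547), 13.392498016357422) 679.0
[[0.4617, 0.273, 0.0135], [0.4872, 0.2693, 0.0135], [0.4698, 0.1888, 0.0135], [0.4445, 0.193, 0.0135]]
top handle ((189.82354736328125, 287.7059020996094), (65.484619140625, 10.6715669631958), 14.03624439239502) 72.0
[[0.4499, 0.1885, 0.024], [0.4667, 0.1854, 0.024], [0.4427, 0.0801, 0.024], [0.4261, 0.0836, 0.024]]
scene blade ((316.5337219238281, 137.35394287109375), (9.433980941772461, 34.66193389892578), 57.9946174621582) 281.5
[[0.4485, 0.2008, 0.0135], [0.4645, 0.2781, 0.0135], [0.4856, 0.2666, 0.0135], [0.4693, 0.1905, 0.0135]]
scene handle ((293.3623046875, 153.24862670898438), (14.219250679016113, 90.55309295654297), 59.237281799316406) 750.0
[[0.4258, 0.0805, 0.024], [0.4695, 0.2699, 0.024], [0.5006, 0.2522, 0.024], [0.4557, 0.0672, 0.024]]
[ 20 123 181] [ 18 151 101] [ 20 130 174] [ 15 164  98]
[[142, 143], [183, 146], [175, 211], [134, 208]]
[[0.6765, 0.2159, 0.07], [0.6725, 0.1488, 0.07], [0.5643, 0.1549, 0.07], [0.5681, 0.22, 0.07]] [0.0672 0.1084 0.0652 0.1085]
[[133.1999969482422, 208.10000610351562], [140.5, 140.60000610351562], [183.39999389648438, 145.1999969482422], [176.1999969482422, 212.6999969482422]]
[[0.5679, 0.2212, 0.07], [0.6807, 0.2188, 0.07], [0.6739, 0.1482, 0.07], [0.5616, 0.1528, 0.07]] [0.1128 0.0709 0.1124 0.0686]
[[236, 134], [306, 139], [303, 204], [229, 199]]
[[0.6946, 0.0633, 0.07], [0.6879, -0.0515, 0.07], [0.579, -0.0471, 0.07], [0.5851, 0.0705, 0.07]] [0.1149 0.1091 0.1177 0.1097]
[[228.6999969482422, 199.3000030517578], [233.5, 133.3000030517578], [307.79998779296875, 138.6999969482422], [303.0, 204.8000030517578]]
[[0.5846, 0.071, 0.07], [0.6958, 0.0674, 0.07], [0.6884, -0.0545, 0.07], [0.5777, -0.0471, 0.07]] [0.1112 0.1221 0.1109 0.1182]
```

View pics/z0.png

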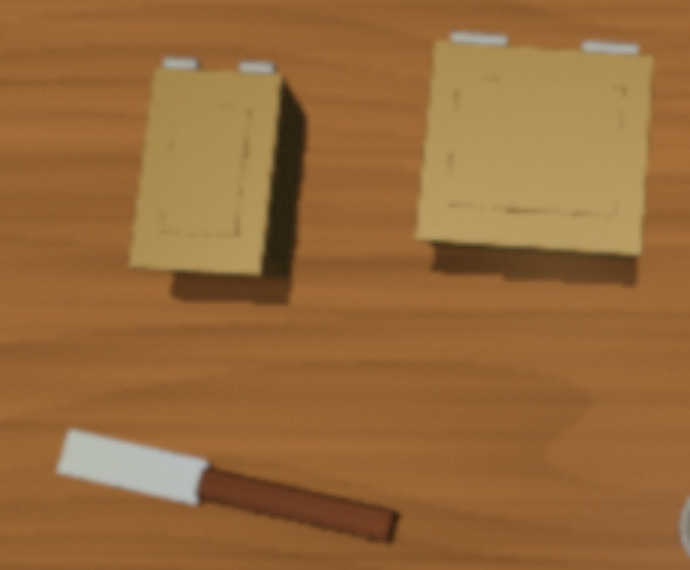

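View pics/z1.png

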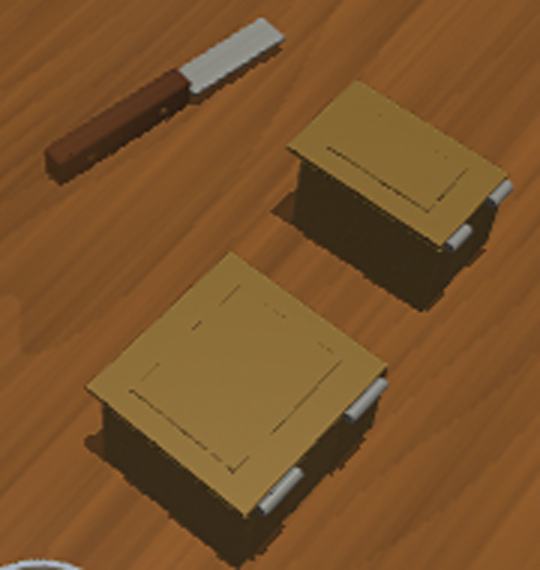

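```bash
cat >> h.py <<'E'
from scipy.spatial.transform import Rotation as Ro
def pose():
    s=manip.sense();q=np.array(s['tool_rot']);return np.array(s['position']),Ro.from_quat(q[[1,2,3,0]]),s
def row(P,R):
    p,r,s=pose();return np.r_[r.inv().apply(np.array(P)-p),(r.inv()*R).as_rotvec()].round(4)
def down(yaw_y):  # tool pointing down, tool y at world heading yaw_y
    y=np.array([np.cos(yaw_y),np.sin(yaw_y),0]);x=np.array([0,0,-1.]);z=np.cross(x,y);return Ro.from_matrix(np.c_[x,y,z])
E
python3 - <<'E'
from h import *
p,r,s=pose();print(p,r.as_matrix().round(3))
# handle edges by triangulation: manual pixel ends
tip=tri((331,130.3),(112.5,271));print(tip)
top=lambda u,v,z:ray("top",(u,v),z).round(4)
im=cv2.imread("pics/top0.png");hsv=cv2.cvtColor(im,cv2.COLOR_BGR2HSV)
lab=cv2.cvtColor(im,cv2.COLOR_BGR2LAB)
# handle: darker red than the bench
m=((hsv[...,0]<9)&(hsv[...,2]<135));m[:255]=0;m[305:]=0;m[:,:150]=0;m[:,230:]=0
c=max(cv2.findContours(m.astype(np.uint8),cv2.RETR_EXTERNAL,cv2.CHAIN_APPROX_NONE)[0],key=cv2.contourArea)
rr=cv2.minAreaRect(c);print(rr,cv2.contourArea(c));b=np.array([ray("top",q,.02) for q in cv2.boxPoints(rr)]);print(b.round(4),b.mean(0))
a=np.deg2rad(77.7)
for yy in(a+np.pi/2,a-np.pi/2): print(yy,row((.449,.138,.12),down(yy)))
E
```

```text
[0.15853709 0.55210847 0.20449968] [[-0.001  0.276  0.961]
 [-0.002  0.961 -0.276]
 [-1.    -0.002 -0.   ]]
(array([0.47347547, 0.27164018, 0.00557022]), array([7.72502471e-06]))
((157.0, 279.0), (0.0, 0.0), 0.0) 0.0
[[0.4596 0.1899 0.02  ]
 [0.4596 0.1899 0.02  ]
 [0.4596 0.1899 0.02  ]
 [0.4596 0.1899 0.02  ]] [0.45961375 0.18991206 0.02      ]
2.9269171555944906 [ 8.4900e-02 -3.1770e-01  3.9360e-01 -1.6359e+00 -1.6000e-03  1.0000e-03]
-0.2146754979953025 [ 8.4900e-02 -3.1770e-01  3.9360e-01  1.5057e+00  1.0000e-03  1.6000e-03]
```

```bash
python3 - <<'E'
from h import *
print(row((.448,.146,.10),down(np.deg2rad(-12.3))))
E
```

```text
[ 1.0490e-01 -3.1020e-01  3.9040e-01  1.5057e+00  1.0000e-03  1.6000e-03]
```

>>> {"fn": "carry_out", "kwargs": {"targets": [[0.02, -0.31, 0.39, 1.506, 0.001, 0.002, 0.06], [0.02, -0.31, 0.39, 1.506, 0.001, 0.002, 0.06], [0.02, -0.31, 0.39, 1.506, 0.001, 0.002, 0.06], [0.02, -0.31, 0.39, 1.506, 0.001, 0.002, 0.06], [0.02, -0.31, 0.39, 1.506, 0.001, 0.002, 0.06], [0.02, -0.31, 0.39, 1.506, 0.001, 0.002, 0.06], [0.105, -0.31, 0.39, 1.506, 0.001, 0.002, 0.06], [0.105, -0.31, 0.39, 1.506, 0.001, 0.002, 0.06], [0.105, -0.31, 0.39, 1.506, 0.001, 0.002, 0.06], [0.105, -0.31, 0.39, 1.506, 0.001, 0.002, 0.06], [0.105, -0.31, 0.39, 1.506, 0.001, 0.002, 0.06], [0.105, -0.31, 0.39, 1.506, 0.001, 0.002, 0.06]]}}

```text
time: 1.6
position: [0.4482, 0.1479, 0.1013]
tool_rot: [0.444, 0.552, 0.444, -0.549]
force: [-0.1, -0.1, 0.6]
width: 0.702
```

```bash
python3 - <<'E'
from h import *
p,r,s=pose();print(p,r.as_matrix().round(3),s['width'],s['time'],s['force'])
cv2.imwrite("pics/s1.png",manip.snapshot("scene"))
print(row((.448,.146,.004),down(np.deg2rad(-12.3))))
E
```

```text
[0.4482164  0.14786697 0.1013372 ] [[ 0.003  0.977 -0.212]
 [ 0.002 -0.212 -0.977]
 [-1.     0.002 -0.002]] 0.7017034735201672 1.6 [-0.1372774  -0.1225033   0.55524969]
[ 0.0973 -0.      0.0021  0.0013 -0.0024 -0.0022]
```

View pics/s1.png

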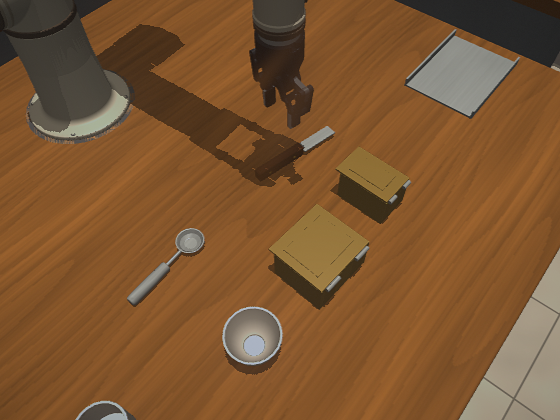

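The fingers straddle the handle, at about (285,105) and above it in the scene view, with the jaws running across it. Descending.

>>> {"fn": "carry_out", "kwargs": {"targets": [[0.05, 0, 0.002, 0.001, -0.002, -0.002, 0.05], [0.08, 0, 0.002, 0.001, -0.002, -0.002, 0.05], [0.0975, 0, 0.002, 0.001, -0.002, -0.002, 0.05], [0.0975, 0, 0.002, 0.001, -0.002, -0.002, 0.05], [0.0975, 0, 0.002, 0.001, -0.002, -0.002, 0.03], [0.0975, 0, 0.002, 0.001, -0.002, -0.002, 0.01], [0.0975, 0, 0.002, 0.001, -0.002, -0.002, 0.0], [0.0975, 0, 0.002, 0.001, -0.002, -0.002, 0.0], [0.0975, 0, 0.002, 0.001, -0.002, -0.002, 0.0], [0.0975, 0, 0.002, 0.001, -0.002, -0.002, 0.0], [0.0975, 0, 0.002, 0.001, -0.002, -0.002, 0.0], [0.0975, 0, 0.002, 0.001, -0.002, -0.002, 0.0]], "squeeze": 80}}

```text
time: 3.15
position: [0.4477, 0.1452, 0.0029]
tool_rot: [-0.443, -0.551, -0.444, 0.551]
force: [0.1, -0.2, 0.6]
width: 0.001
```

```bash
python3 - <<'E'
from h import *
p,r,s=pose();print(p,r.as_matrix().round(3),s['width'],s['time'],s['force'])
E
```

```text
[0.44771198 0.14516371 0.00289093] [[-0.001  0.977 -0.214]
 [ 0.    -0.214 -0.977]
 [-1.    -0.001  0.   ]] 0.0012340162149964903 3.15 [ 0.13676127 -0.16725066  0.59587577]
```

```bash
python3 - <<'E'
from h import *
im=manip.snapshot("scene");cv2.imwrite("pics/s2.png",cv2.resize(im[60:220,200:400],None,fx=4,fy=3.7)[:600])
cv2.imwrite("pics/t2.png",manip.snapshot("top"))
print(manip.sense()['width'])
E
```

```text
-0.003262048513329653
```

View pics/s2.png

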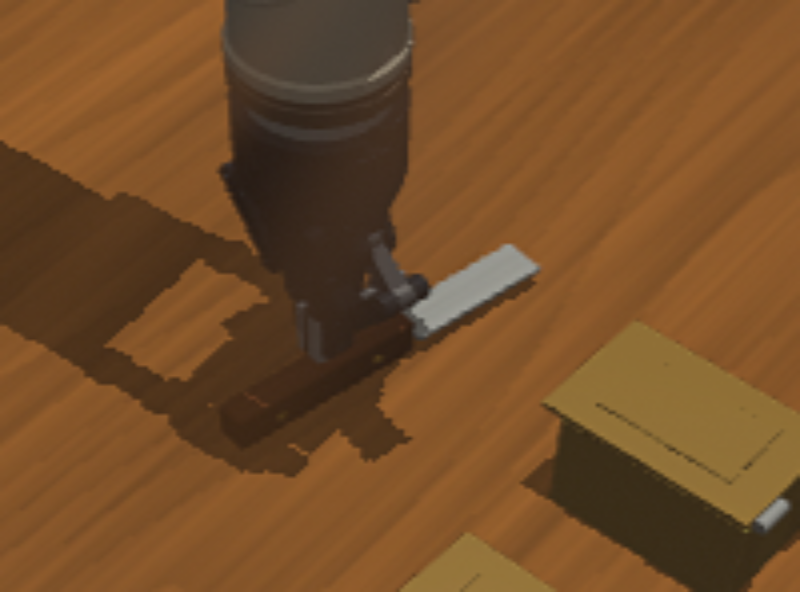

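View pics/t2.png

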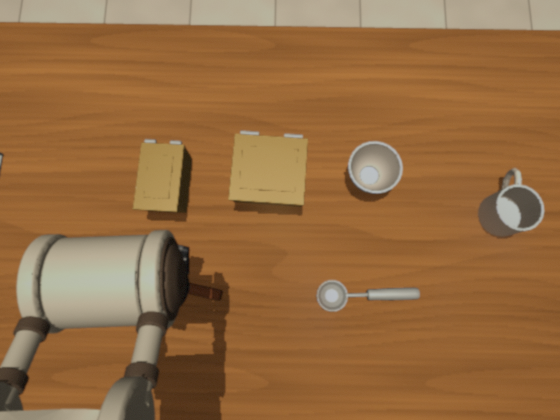

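```bash
python3 - <<'E'
from h import *
for X in [(.4477,.1452,.003),(.4477,.1452,.024),(.446,.137,.024),(.4477,.1452,.06)]: print(X,proj("scene",X),proj("top",X))
im=cv2.imread("pics/scene0.png");cv2.imwrite("pics/z3.png",cv2.resize(im[110:190,240:350],None,fx=7,fy=7,interpolation=cv2.INTER_CUBIC))
E
```

```text
(0.4477, 0.1452, 0.003) [281.48631999 162.40652859] [185.91914949 287.01557958]
(0.4477, 0.1452, 0.024) [281.33238278 155.50889805] [183.16053372 286.72352972]
(0.446, 0.137, 0.024) [277.96086306 157.61805624] [188.12200518 287.8627118 ]
(0.4477, 0.1452, 0.06) [281.05497573 143.07882081] [178.0220438  286.17952672]
```

View pics/z3.png

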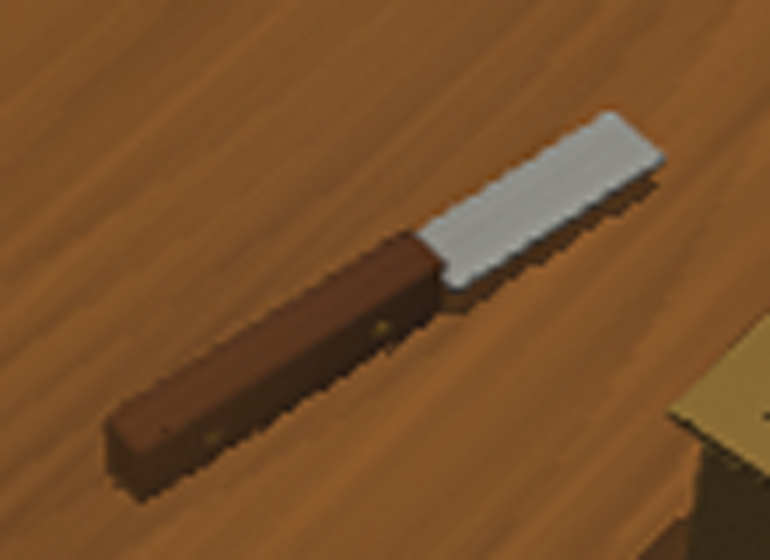

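```bash
python3 - <<'E'
from h import *
print(proj("scene",(.4482,.1479,.101)),proj("scene",(.4482,.1479,.115)))
for f,i,(x0,y0) in (("pics/s1.png","z4",(235,40)),):
    im=cv2.imread(f);cv2.imwrite(f"pics/{i}.png",cv2.convertScaleAbs(cv2.resize(im[y0:y0+100,x0:x0+110],None,fx=5,fy=5,interpolation=cv2.INTER_CUBIC),alpha=2))
im=manip.snapshot("scene");cv2.imwrite("pics/z5.png",cv2.convertScaleAbs(cv2.resize(im[100:200,235:345],None,fx=6,fy=6,interpolation=cv2.INTER_CUBIC),alpha=2.2))
E
```

```text
[281.87672414 127.17765216] [281.7705532 121.7234434]
```

View pics/z4.png

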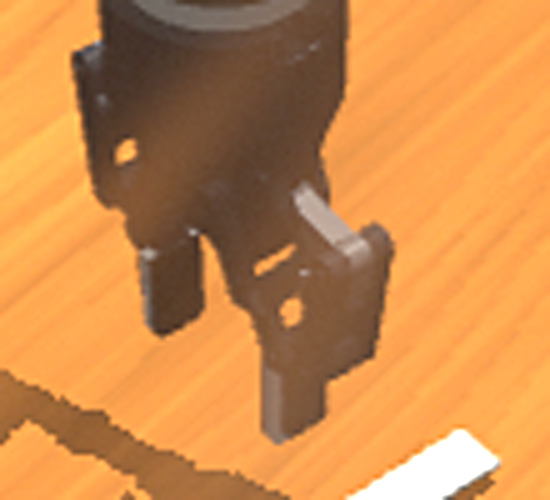

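View pics/z5.png

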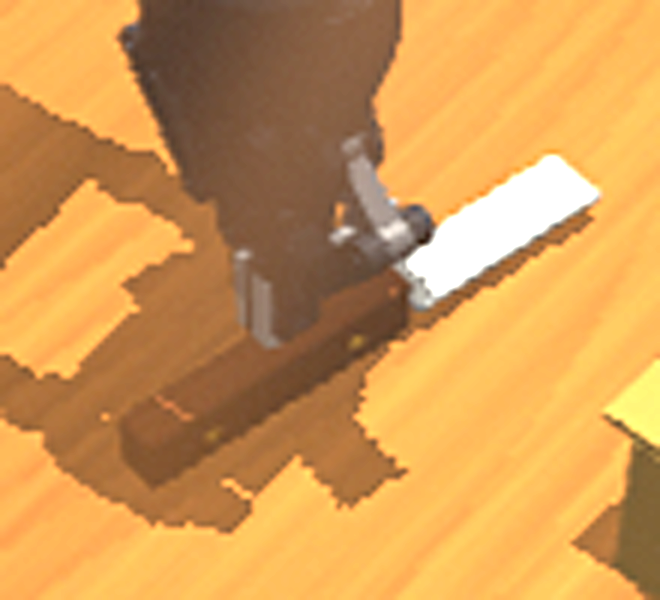

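The fingers shut on nothing. In the view their tips, near (280,157), look to be at handle-top level. I'll open them in place and see where they stand.

>>> {"fn": "carry_out", "kwargs": {"targets": [[0, 0, 0, 0, 0, 0, 0.05], [0, 0, 0, 0, 0, 0, 0.05], [0, 0, 0, 0, 0, 0, 0.05], [0, 0, 0, 0, 0, 0, 0.05]]}}

```text
time: 3.8
position: [0.4477, 0.1452, 0.0029]
tool_rot: [-0.443, -0.551, -0.444, 0.551]
force: [0.1, -0.8, 0.5]
width: 0.585
```

```bash
python3 - <<'E'
from h import *
p,r,s=pose();print(p,s['width'],s['time'],s['force'])
im=manip.snapshot("scene");cv2.imwrite("pics/z6.png",cv2.convertScaleAbs(cv2.resize(im[100:200,235:345],None,fx=6,fy=6,interpolation=cv2.INTER_CUBIC),alpha=2.2))
E
```

```text
[0.44769261 0.14519147 0.00287984] 0.5849667016906975 3.8 [ 0.10014456 -0.83165142  0.54026834]
```

View pics/z6.png

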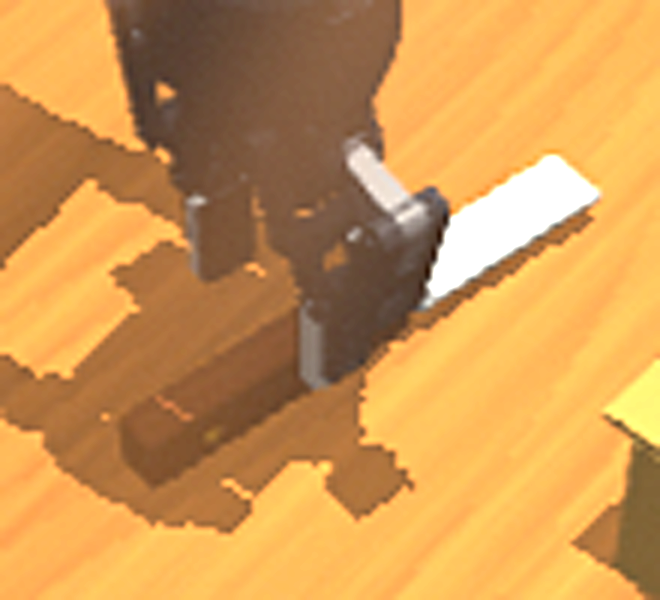

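```bash
python3 - <<'E'
from h import *
p,r,s=pose();y=r.as_matrix()[:,1]
for sgn in(1,-1):
  for d in(.025,.035):
    for z in(.003,.015,.03,.04): 
        q=p+sgn*d*y;q[2]=z;print(sgn,d,z,((proj("scene",q)-[235,100])*6).round(0))
E
```

```text
1 0.025 0.003 [326. 421.]
1 0.025 0.015 [326. 398.]
1 0.025 0.03 [326. 368.]
1 0.025 0.04 [326. 348.]
1 0.035 0.003 [345. 440.]
1 0.035 0.015 [345. 417.]
1 0.035 0.03 [346. 387.]
1 0.035 0.04 [346. 367.]
-1 0.025 0.003 [233. 329.]
-1 0.025 0.015 [232. 305.]
-1 0.025 0.03 [230. 275.]
-1 0.025 0.04 [230. 254.]
-1 0.035 0.003 [214. 311.]
-1 0.035 0.015 [213. 287.]
-1 0.035 0.03 [212. 257.]
-1 0.035 0.04 [211. 236.]
```

Every cue, including the fingertip projections and the shadow gap, puts the real tips about 20 mm above the reading. I'll lower in small steps and watch the force.

>>> {"fn": "carry_out", "kwargs": {"targets": [[0.004, 0, 0, 0, 0, 0, 0.05], [0.008, 0, 0, 0, 0, 0, 0.05], [0.012, 0, 0, 0, 0, 0, 0.05], [0.012, 0, 0, 0, 0, 0, 0.05]]}}

```text
time: 4.35
position: [0.4472, 0.1451, -0.0096]
tool_rot: [-0.443, -0.55, -0.444, 0.552]
force: [0.3, -0.2, 0.1]
width: 0.586
```

```bash
python3 - <<'E'
from h import *
p,r,s=pose();print(p,s['width'],s['time'],s['force'])
im=manip.snapshot("scene");cv2.imwrite("pics/z7.png",cv2.convertScaleAbs(cv2.resize(im[100:200,235:345],None,fx=6,fy=6,interpolation=cv2.INTER_CUBIC),alpha=2.2))
E
```

```text
[ 0.44717821  0.14513718 -0.00964226] 0.5856433195454952 4.35 [ 0.28999381 -0.17655453  0.11432052]
```

View pics/z7.png

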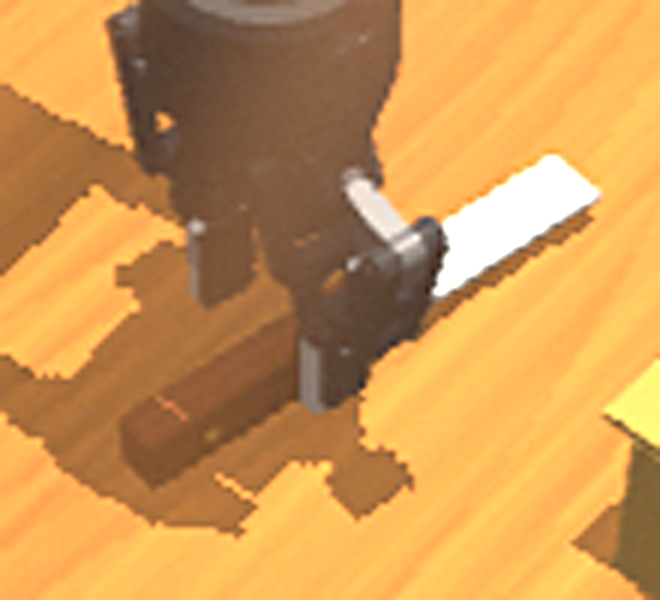

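The front tip is now near (315,408) in the crop, roughly 18 mm up, with no contact. Another 7 mm down, then close.

>>> {"fn": "carry_out", "kwargs": {"targets": [[0.004, 0, 0, 0, 0, 0, 0.05], [0.007, 0, 0, 0, 0, 0, 0.05], [0.007, 0, 0, 0, 0, 0, 0.035], [0.007, 0, 0, 0, 0, 0, 0.02], [0.007, 0, 0, 0, 0, 0, 0.01], [0.007, 0, 0, 0, 0, 0, 0.0], [0.007, 0, 0, 0, 0, 0, 0.0], [0.007, 0, 0, 0, 0, 0, 0.0], [0.007, 0, 0, 0, 0, 0, 0.0]], "squeeze": 80}}

```text
time: 5.52
position: [0.448, 0.1452, -0.0156]
tool_rot: [-0.443, -0.551, -0.443, 0.551]
force: [-2.1, -0.3, 4.5]
width: 0.186
```

```bash
python3 - <<'E'
from h import *
p,r,s=pose();print(p,s['width'],s['time'],s['force'])
im=manip.snapshot("scene");cv2.imwrite("pics/z8.png",cv2.convertScaleAbs(cv2.resize(im[100:200,235:345],None,fx=6,fy=6,interpolation=cv2.INTER_CUBIC),alpha=2.2))
E
```

```text
[ 0.44804647  0.14520114 -0.01564865] 0.1859606010849852 5.525 [-2.05412174 -0.30140874  4.47409634]
```

View pics/z8.png

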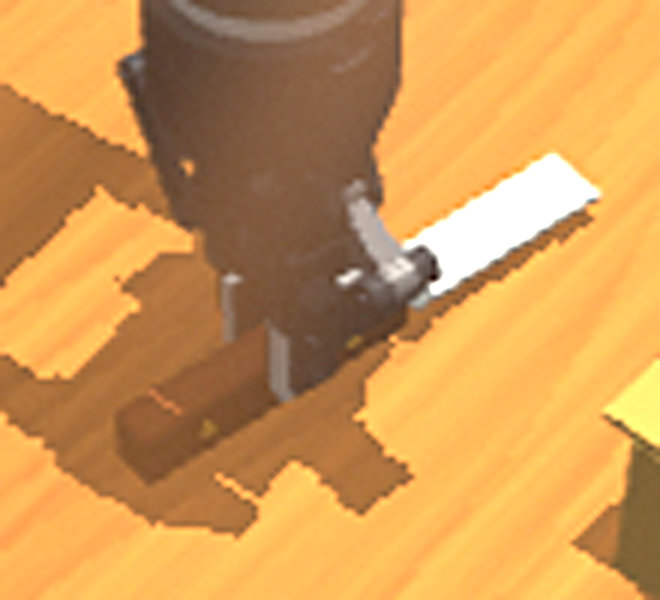

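Gripped: the width reads 0.186 and the image shows a finger on each side of the handle. Lifting straight up a little, then checking.

>>> {"fn": "carry_out", "kwargs": {"targets": [[-0.02, 0, 0, 0, 0, 0, 0], [-0.05, 0, 0, 0, 0, 0, 0], [-0.09, 0, 0, 0, 0, 0, 0], [-0.13, 0, 0, 0, 0, 0, 0], [-0.13, 0, 0, 0, 0, 0, 0]], "squeeze": 100}}

```text
time: 6.2
position: [0.4505, 0.1454, 0.1169]
tool_rot: [0.444, 0.553, 0.442, -0.549]
force: [-0.1, 0.6, -0.5]
width: 0.179
```

```bash
python3 - <<'E'
from h import *
p,r,s=pose();print(p,s['width'],s['time'],s['force'],s['joint_pos'].round(2))
im=manip.snapshot("scene");cv2.imwrite("pics/s9.png",im)
print(row((.40,.03,.115),down(-.053-np.pi/2)))
E
```

```text
[0.45045919 0.14538463 0.11693733] 0.179141527174589 6.2 [-0.14739387  0.55682338 -0.52765273] [ 0.06 -0.02  1.97  0.    1.19  0.27]
[-4.0000e-04 -2.2800e-02  1.2300e-01  1.4078e+00 -1.3000e-03 -5.0000e-04]
```

View pics/s9.png

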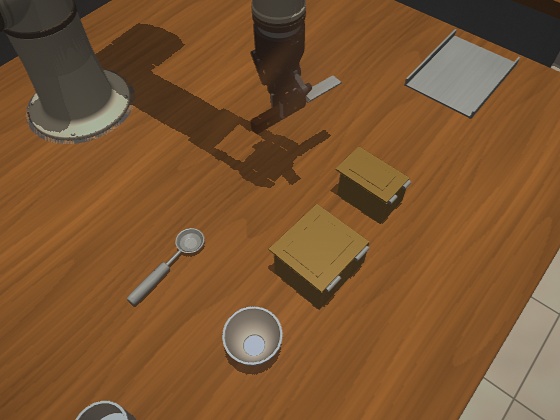

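The tool is held level, with the blade tip at about (335,82). Turning it to face the wide tin, well clear above it.

>>> {"fn": "carry_out", "kwargs": {"targets": [[0, -0.02, 0.12, 1.408, -0.001, 0, 0], [0, -0.02, 0.12, 1.408, -0.001, 0, 0], [0, -0.02, 0.12, 1.408, -0.001, 0, 0], [0, -0.02, 0.12, 1.408, -0.001, 0, 0], [0, -0.02, 0.12, 1.408, -0.001, 0, 0], [0, -0.02, 0.12, 1.408, -0.001, 0, 0], [0, -0.02, 0.12, 1.408, -0.001, 0, 0], [0, -0.02, 0.12, 1.408, -0.001, 0, 0], [0, -0.02, 0.12, 1.408, -0.001, 0, 0], [0, -0.02, 0.12, 1.408, -0.001, 0, 0], [0, -0.02, 0.12, 1.408, -0.001, 0, 0], [0, -0.02, 0.12, 1.408, -0.001, 0, 0]]}}

```text
time: 7.75
position: [0.4025, 0.0322, 0.1138]
tool_rot: [0.018, -0.706, 0.019, 0.708]
force: [-0.2, 0.2, -0.7]
width: 0.176
```

```bash
python3 - <<'E'
from h import *
p,r,s=pose();print(p,s['width'],s['time'],s['force'],s['joint_pos'].round(2))
print(row((.4289,.02,.0294),down(-.053-np.pi/2)))
im=manip.snapshot("scene");cv2.imwrite("pics/s10.png",im)
im=manip.snapshot("top");cv2.imwrite("pics/t10.png",im)
E
```

```text
[0.4025304  0.03224688 0.11382185] 0.17552259522184038 7.75 [-0.22663376  0.20799755 -0.72870838] [-0.22 -0.21  2.15 -0.    1.21  1.4 ]
[ 0.0844  0.0108 -0.0272  0.0003  0.0022 -0.0005]
```

View pics/s10.png

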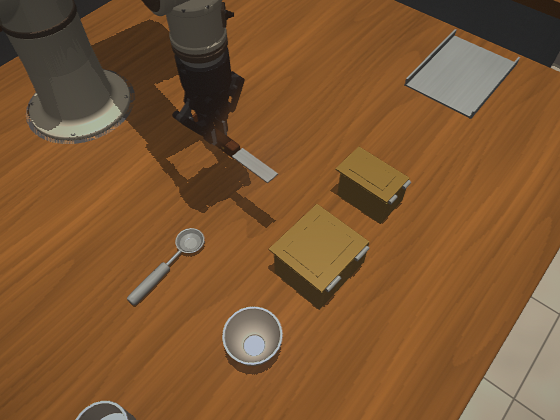

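View pics/t10.png

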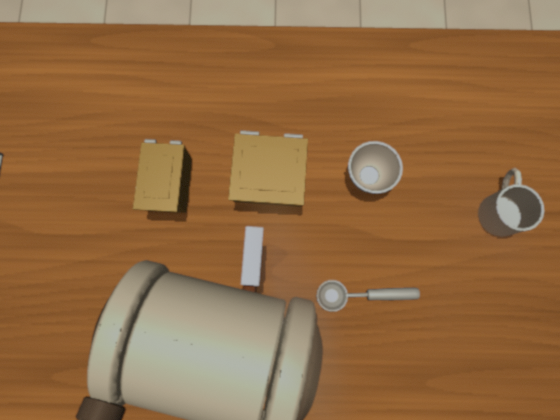

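```bash
cat > tip.py <<'E'
from h import *
def blade(n,im,box):
    hsv=cv2.cvtColor(im,cv2.COLOR_BGR2HSV);m=((hsv[...,1]<75)&(hsv[...,2]>105)).astype(np.uint8)
    r=np.zeros_like(m);x0,y0,x1,y1=box;r[y0:y1,x0:x1]=1;m&=r
    c=max(cv2.findContours(m,cv2.RETR_EXTERNAL,cv2.CHAIN_APPROX_NONE)[0],key=cv2.contourArea)
    return cv2.boxPoints(cv2.minAreaRect(c)),cv2.approxPolyDP(c,3,True)[:,0]
E
python3 - <<'E'
from tip import *
p=np.array((.4025,.0322,.1138));e=np.array([np.cos(.053),-np.sin(.053),0]);l=np.array([e[1],-e[0],0])*-1
for d in(.129,.06):
  for w in(.012,-.012):
    q=p+d*e+w*l+[0,0,.029];print(d,w,q.round(3),proj("scene",q).round(1),proj("top",q).round(1))
print([x.tolist() for x in blade("top",cv2.imread("pics/t10.png"),(230,215,280,300))])
print([x.tolist() for x in blade("scene",cv2.imread("pics/s10.png"),(225,140,290,190))])
E
```

```text
0.129 0.012 [0.532 0.037 0.143] [277.9 173.1] [245.4 224.6]
0.129 -0.012 [0.531 0.013 0.143] [267.5 182.1] [262.6 225.8]
0.06 0.012 [0.463 0.041 0.143] [247.1 151. ] [241.1 274.5]
0.06 -0.012 [0.462 0.017 0.143] [236.7 159.4] [258.7 275.7]
[[[240.02072143554688, 284.75177001953125], [244.98623657226562, 225.16554260253906], [263.9379577636719, 226.74484252929688], [258.9724426269531, 286.3310546875]], [[246, 226], [241, 284], [259, 285], [263, 228]]]
[[[232.14163208007812, 156.17051696777344], [239.96243286132812, 145.5057830810547], [277.1589660644531, 172.7832489013672], [269.3381652832031, 183.44798278808594]], [[233, 155], [266, 181], [277, 173], [242, 148]]]
```

The triangulated blade tip matches the model to about 1 px. Tip corners are at (277,173) and (269,183) in scene, and (245,225) and (264,227) in top. Descending to mouth height in front of the lid.

>>> {"fn": "carry_out", "kwargs": {"targets": [[0.04, 0.01, 0, 0, 0.002, 0, 0], [0.0845, 0.01, 0, 0, 0.002, 0, 0], [0.0845, 0.011, -0.015, 0, 0.002, 0, 0], [0.0845, 0.011, -0.027, 0, 0.002, 0, 0], [0.0845, 0.011, -0.027, 0, 0.002, 0, 0], [0.0845, 0.011, -0.027, 0, 0.002, 0, 0]]}}

```text
time: 8.6
position: [0.429, 0.0198, 0.0298]
tool_rot: [-0.018, 0.707, -0.019, -0.707]
force: [-0.1, 0.0, -1.2]
width: 0.181
```

```bash
python3 - <<'E'
from tip import *
p,r,s=pose();print(p,r.as_matrix()[:,1].round(4),r.as_matrix()[:,0].round(4),s['width'],s['time'],s['force'])
a=manip.snapshot("scene");cv2.imwrite("pics/s11.png",cv2.resize(a[140:300,200:380],None,fx=4,fy=3.7))
t=manip.snapshot("top");cv2.imwrite("pics/t11.png",cv2.resize(t[120:300,180:340],None,fx=3.3,fy=3.3))
e=np.array([np.cos(.053),-np.sin(.053),0]);l=np.array([-e[1],e[0],0])
for d in(.129,):
  for w in(.012,-.012):
    q=p+d*e+w*l+[0,0,.029];print(d,w,q.round(3),proj("scene",q).round(1),proj("top",q).round(1))
for n,im,b in(("top",t,(220,205,280,300)),("scene",a,(225,140,310,250))):print(n,[x.round(1).tolist() for x in blade(n,im,b)])
T=np.array([.6426,.0087,0])
print(row(T+e*(-.010-.129)+[0,0,p[2]],down(-.053-np.pi/2)), "tip xt",(p+.129*e-T)@e,(p+.129*e-T)@l)
for xt,yt,z in((-.062,.06,.07),(-.062,-.06,.07),(-.062,.06,.066),(-.05,.048,.046),(-.05,-.048,.046)): 
    q=T+xt*e+yt*l+[0,0,z];print(proj("scene",q).round(1),proj("top",q).round(1))
E
```

```text
[0.42897889 0.01981006 0.0298269 ] [-5.290e-02 -9.986e-01  6.000e-04] [ 6.e-04 -6.e-04 -1.e+00] 0.18061541179030316 8.6 [-0.11664349  0.03427912 -1.17699022]
0.129 0.012 [0.558 0.025 0.059] [286.2 215.9] [257.6 217.3]
0.129 -0.012 [0.557 0.001 0.059] [276.6 224.8] [272.5 218.3]
top [[[220.0, 219.0], [279.0, 219.0], [279.0, 299.0], [220.0, 299.0]], [[272, 220], [257, 221], [253, 259], [220, 251], [220, 299], [279, 299], [279, 265], [270, 262]]]
scene [[[243.1999969482422, 199.0], [251.0, 188.89999389648438], [285.3999938964844, 215.5], [277.6000061035156, 225.60000610351562]], [[244, 198], [276, 224], [285, 216], [253, 191]]]
[-0.0002 -0.0002 -0.0752 -0.     -0.0003 -0.0005] tip xt -0.08490971170487002 -0.0002221607564705032
[315.1 202.3] [228.1 199.8]
[266.6 247.8] [303.5 204.9]
[315.  203.6] [228.4 200.3]
[315.3 218.3] [237.7 196.5]
[277.5 254.6] [295.8 200.4]
```

View pics/s11.png

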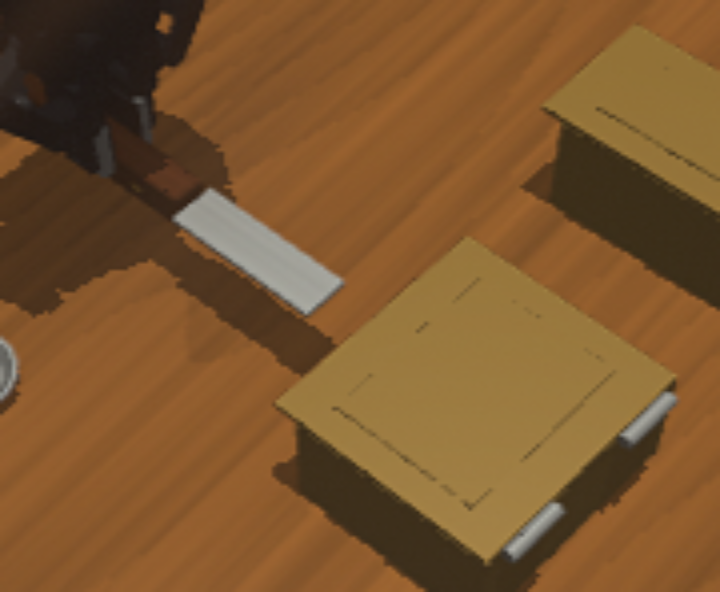

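View pics/t11.png

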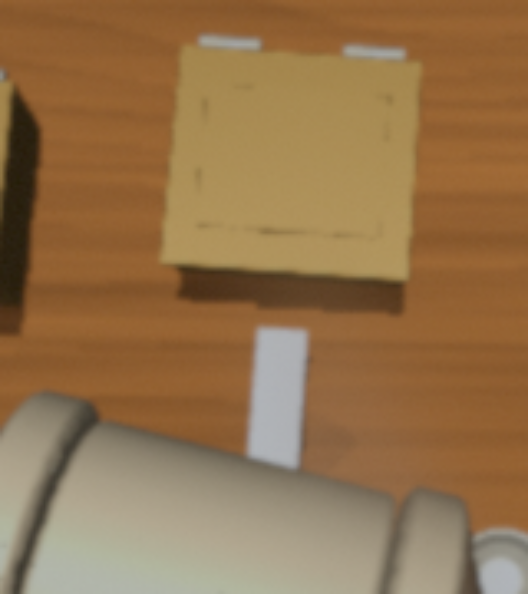

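```bash
python3 - <<'E'
from h import *
print("tipL",tri((285.4,215.6),(257,220)),"tipR",tri((277,225),(272.3,220.8)))
print("lidL",tri((317,204.3),(229.1,199.7)),"lidR",tri((268.75,248.9),(303.6,204.5)))
E
```

```text
tipL (array([0.55503713, 0.02629911, 0.05472514]), array([3.67910565e-07])) tipR (array([0.55496626, 0.0024338 , 0.05343975]), array([3.88510982e-06]))
lidL (array([0.58616217, 0.07213612, 0.06487223]), array([4.69701945e-06])) lidR (array([ 0.57958493, -0.04717655,  0.06718044]), array([3.27025328e-06]))
```

Relative to the lid's measured height, the blade top sits about 12 mm below the lid top, close to mid-mouth. Sliding in.

>>> {"fn": "carry_out", "kwargs": {"targets": [[0, 0, -0.012, 0, 0, 0, 0], [0, 0, -0.024, 0, 0, 0, 0], [0, 0, -0.034, 0, 0, 0, 0], [0, 0, -0.044, 0, 0, 0, 0], [0, 0, -0.054, 0, 0, 0, 0], [0, 0, -0.054, 0, 0, 0, 0]]}}

```text
time: 9.45
position: [0.4835, 0.0168, 0.0295]
tool_rot: [-0.019, 0.707, -0.019, -0.707]
force: [-1.0, 0.0, -0.5]
width: 0.177
```

```bash
python3 - <<'E'
from tip import *
p,r,s=pose();print(p,s['width'],s['time'],s['force'])
a=manip.snapshot("scene");cv2.imwrite("pics/s12.png",cv2.resize(a[140:300,200:380],None,fx=4,fy=3.7))
E
```

```text
[0.48352645 0.01676667 0.02948256] 0.17716682791700464 9.45 [-1.02120949  0.01314181 -0.50421333]
```

View pics/s12.png

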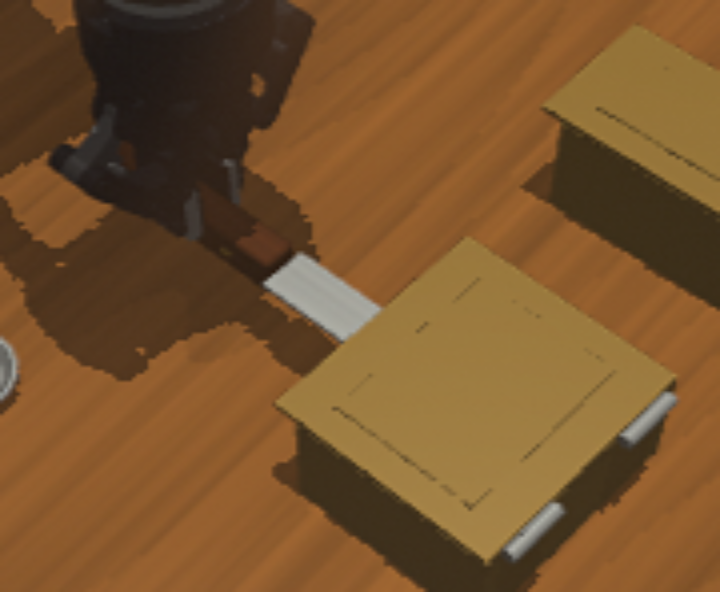

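The blade is in under the lid without contact, the wrist force being unchanged. Going a bit deeper, then lifting.

>>> {"fn": "carry_out", "kwargs": {"targets": [[0, 0, -0.008, 0, 0, 0, 0], [0, 0, -0.015, 0, 0, 0, 0], [-0.005, 0, -0.015, 0, 0, 0, 0], [-0.01, 0, -0.015, 0, 0, 0, 0], [-0.015, 0, -0.015, 0, 0, 0, 0], [-0.02, 0, -0.015, 0, 0, 0, 0], [-0.025, 0, -0.015, 0, 0, 0, 0], [-0.03, 0, -0.015, 0, 0, 0, 0], [-0.03, 0, -0.015, 0, 0, 0, 0]]}}

```text
time: 10.62
position: [0.4979, 0.0161, 0.0599]
tool_rot: [-0.019, 0.707, -0.019, -0.707]
force: [-0.8, 0.7, -0.3]
width: 0.181
```

```bash
python3 - <<'E'
from tip import *
p,r,s=pose();print(p,s['width'],s['time'],s['force'],s['torque'])
a=manip.snapshot("scene");cv2.imwrite("pics/s13.png",cv2.resize(a[140:300,200:380],None,fx=4,fy=3.7))
E
```

```text
[0.49791294 0.01613335 0.05985878] 0.18110248562296113 10.625 [-0.76655748  0.67018393 -0.28692092] [0.0163669  0.08350271 0.04743858]
```

View pics/s13.png

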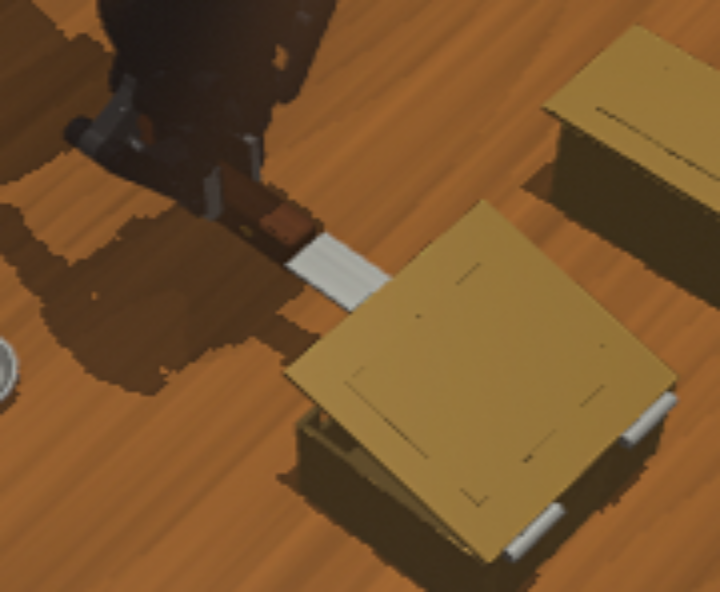

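The lid is opening: its front edge has risen to around (485,200)–(287,372) in the crop and the tin is unmoved. Carrying on with the lift, easing forward near the end.

>>> {"fn": "carry_out", "kwargs": {"targets": [[-0.006, 0, 0, 0, 0, 0, 0], [-0.012, 0, 0, 0, 0, 0, 0], [-0.018, 0, -0.001, 0, 0, 0, 0], [-0.024, 0, -0.002, 0, 0, 0, 0], [-0.03, 0, -0.003, 0, 0, 0, 0], [-0.036, 0, -0.004, 0, 0, 0, 0], [-0.042, 0, -0.006, 0, 0, 0, 0], [-0.048, 0, -0.008, 0, 0, 0, 0], [-0.054, 0, -0.01, 0, 0, 0, 0], [-0.054, 0, -0.01, 0, 0, 0, 0]]}}

```text
time: 11.92
position: [0.5085, 0.0155, 0.1142]
tool_rot: [-0.019, 0.707, -0.019, -0.706]
force: [0.7, 0.1, -0.6]
width: 0.176
```

```bash
python3 - <<'E'
from tip import *
p,r,s=pose();print(p,s['width'],s['time'],s['force'],s['torque'])
a=manip.snapshot("scene");cv2.imwrite("pics/s14.png",cv2.resize(a[120:300,200:400],None,fx=3.6,fy=3.3))
T=np.array([.6426,.0087,0]);e=np.array([np.cos(.053),-np.sin(.053),0]);l=np.array([-e[1],e[0],0])
for th in(35,45,55):
    t=np.deg2rad(th)
    print(th,[((proj("scene",T+e*(.05-.112*np.cos(t)-.004*np.sin(t)*-0)+w*l+[0,0,.07+.112*np.sin(t)])-[200,120])*[3.6,3.3]).round(0) for w in(.06,-.06)])
E
```

```text
[0.50848155 0.01548081 0.11417291] 0.176326639451222 11.925 [ 0.6828261   0.11293304 -0.6076231 ] [0.01459217 0.04360092 0.0080045 ]
35 [array([456., 218.]), array([269., 378.])]
45 [array([481., 213.]), array([291., 376.])]
55 [array([510., 215.]), array([319., 381.])]
```

View pics/s14.png

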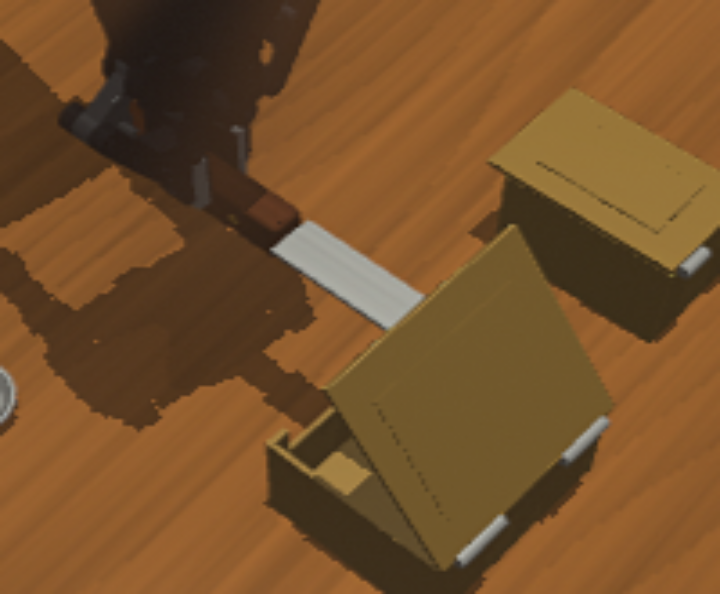

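The lid stands at about 55°, its edge corners at (517,225) and (330,388) matching the 55° prediction. Withdrawing straight back, which moves away from the lid's underside.

>>> {"fn": "carry_out", "kwargs": {"targets": [[0, 0, 0.01, 0, 0, 0, 0], [0, 0, 0.025, 0, 0, 0, 0], [0, 0, 0.045, 0, 0, 0, 0], [0, 0, 0.07, 0, 0, 0, 0], [0, 0, 0.1, 0, 0, 0, 0], [0, 0, 0.123, 0, 0, 0, 0], [0, 0, 0.123, 0, 0, 0, 0], [0, 0, 0.123, 0, 0, 0, 0]]}}

```text
time: 12.98
position: [0.3855, 0.022, 0.1136]
tool_rot: [-0.019, 0.707, -0.019, -0.706]
force: [0.1, -0.2, -0.2]
width: 0.179
```

```bash
python3 - <<'E'
from tip import *
p,r,s=pose();print(p,r.as_matrix()[:,0].round(4),s['width'],s['time'],s['force'],s['torque'])
a=manip.snapshot("scene");cv2.imwrite("pics/s15.png",a)
print(row((p[0],p[1],-.0145),down(-.053-np.pi/2)))
E
```

```text
[0.3854688  0.02203618 0.11363875] [ 1.2e-03 -7.0e-04 -1.0e+00] 0.1789976963595233 12.975 [ 0.11212022 -0.20684008 -0.20894751] [-0.05851026 -0.04745401 -0.02008238]
[ 1.281e-01 -1.000e-04  3.000e-04 -3.000e-04 -9.000e-04 -6.000e-04]
```

View pics/s15.png

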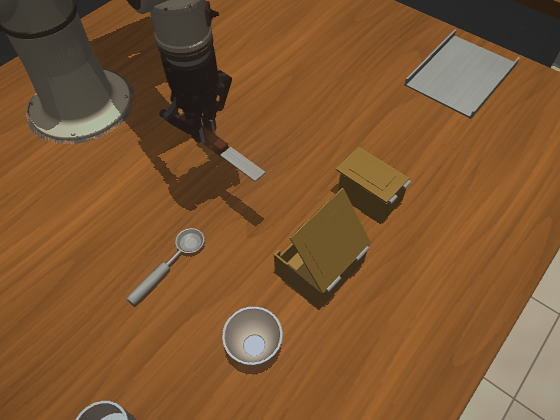

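The lid stays open, its edge at (345,192)–(293,238), and the narrow tin is shut. Lowering the tool, slowly near the bench.

>>> {"fn": "carry_out", "kwargs": {"targets": [[0.04, 0, 0, 0, -0.001, 0, 0], [0.08, 0, 0, 0, -0.001, 0, 0], [0.105, 0, 0, 0, -0.001, 0, 0], [0.115, 0, 0, 0, -0.001, 0, 0], [0.12, 0, 0, 0, -0.001, 0, 0], [0.123, 0, 0, 0, -0.001, 0, 0], [0.123, 0, 0, 0, -0.001, 0, 0], [0.123, 0, 0, 0, -0.001, 0, 0]]}}

```text
time: 14.02
position: [0.3855, 0.022, -0.009]
tool_rot: [-0.019, 0.707, -0.019, -0.707]
force: [0.7, 1.0, -0.9]
width: 0.177
```

>>> {"fn": "carry_out", "kwargs": {"targets": [[0.001, 0, 0, 0, 0, 0, 0], [0.002, 0, 0, 0, 0, 0, 0], [0.003, 0, 0, 0, 0, 0, 0], [0.003, 0, 0, 0, 0, 0, 0]]}}

```text
time: 14.52
position: [0.3848, 0.0221, -0.0127]
tool_rot: [0.019, -0.706, 0.019, 0.707]
force: [-0.4, -0.0, -0.6]
width: 0.177
```

```bash
python3 - <<'E'
from tip import *
p,r,s=pose();print(p,s['width'],s['time'],s['force'],s['torque'])
a=manip.snapshot("scene");cv2.imwrite("pics/s16.png",cv2.convertScaleAbs(cv2.resize(a[90:240,140:300],None,fx=4.5,fy=4),alpha=2))
E
```

```text
[ 0.38475101  0.02211162 -0.01271394] 0.17726703431728494 14.525 [-3.77756095e-01 -4.32803117e-04 -5.96487321e-01] [-0.01925837  0.03140134 -0.03348165]
```

View pics/s16.png

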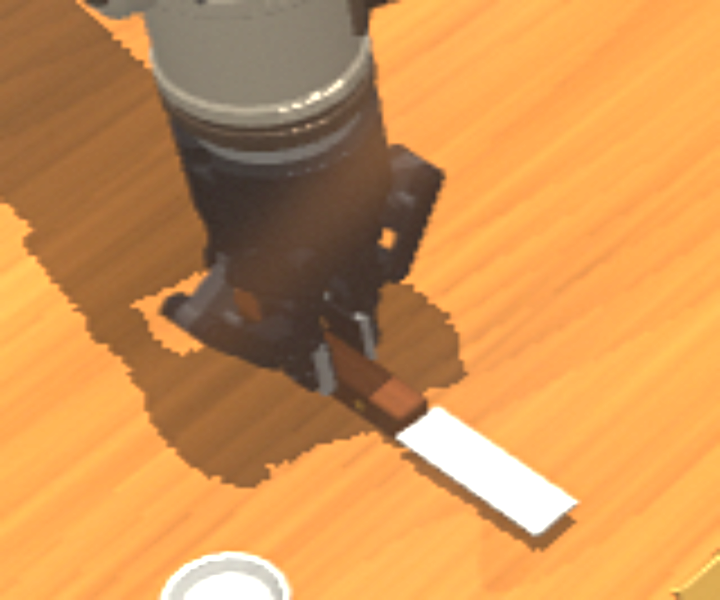

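Not touching yet; there is about 3 mm left by the grasp reading. Going down 1 mm at a time.

>>> {"fn": "carry_out", "kwargs": {"targets": [[0.001, 0, 0, 0, 0, 0, 0], [0.002, 0, 0, 0, 0, 0, 0], [0.002, 0, 0, 0, 0, 0, 0]]}}

```text
time: 14.95
position: [0.3848, 0.0221, -0.0147]
tool_rot: [0.019, -0.706, 0.019, 0.707]
force: [0.5, -0.2, -1.1]
width: 0.179
```

>>> {"fn": "carry_out", "kwargs": {"targets": [[0.001, 0, 0, 0, 0, 0, 0], [0.001, 0, 0, 0, 0, 0, 0]]}}

```text
time: 15.2
position: [0.3849, 0.0221, -0.0156]
tool_rot: [0.019, -0.707, 0.019, 0.707]
force: [-0.8, -0.6, 0.2]
width: 0.178
```

>>> {"fn": "carry_out", "kwargs": {"targets": [[0.0005, 0, 0, 0, 0, 0, 0], [0.001, 0, 0, 0, 0, 0, 0], [0.001, 0, 0, 0, 0, 0, 0]]}}

```text
time: 15.58
position: [0.3849, 0.0221, -0.0156]
tool_rot: [0.019, -0.706, 0.019, 0.708]
force: [-6.8, 1.1, 14.8]
width: 0.18
```

>>> {"fn": "carry_out", "kwargs": {"targets": [[0.0005, 0, 0, 0, 0, 0, 0], [0.001, 0, 0, 0, 0, 0, 0], [0.001, 0, 0, 0, 0, 0, 0]]}}

```text
time: 15.95
position: [0.3849, 0.0221, -0.0157]
tool_rot: [0.018, -0.706, 0.019, 0.708]
force: [-11.9, 1.3, 29.5]
width: 0.178
```

It is on the bench, with contact at the same -0.0156 reading as at the grasp. Easing the press off, then opening slowly and rising.

>>> {"fn": "carry_out", "kwargs": {"targets": [[-0.0015, 0, 0, 0, 0, 0, 0], [-0.0015, 0, 0, 0, 0, 0, 0], [-0.0015, 0, 0, 0, 0, 0, 0.025], [-0.0015, 0, 0, 0, 0, 0, 0.035], [-0.0015, 0, 0, 0, 0, 0, 0.05], [-0.0015, 0, 0, 0, 0, 0, 0.05], [-0.0015, 0, 0, 0, 0, 0, 0.05]]}}

```text
time: 16.82
position: [0.3848, 0.0221, -0.0162]
tool_rot: [0.019, -0.706, 0.019, 0.707]
force: [-0.1, -0.2, -0.4]
width: 0.586
```

>>> {"fn": "carry_out", "kwargs": {"targets": [[-0.02, 0, 0, 0, 0, 0, 0.05], [-0.05, 0, 0, 0, 0, 0, 0.05], [-0.09, 0, 0, 0, 0, 0, 0.05], [-0.13, 0, 0, 0, 0, 0, 0.05], [-0.16, 0, 0.02, 0, 0, 0, 0.05], [-0.16, 0.06, 0.02, 0, 0, 0, 0.05], [-0.16, -0.06, 0.02, 0, 0, 0, 0.05], [-0.16, -0.12, 0.02, 0, 0, 0, 0.05], [-0.16, -0.18, 0.02, 0, 0, 0, 0.05], [-0.16, -0.22, 0.02, 0, 0, 0, 0.05], [-0.16, -0.22, 0.02, 0, 0, 0, 0.05], [-0.16, -0.22, 0.02, 0, 0, 0, 0.05]]}}

```text
time: 18.32
position: [0.3763, 0.2444, 0.1436]
tool_rot: [0.017, -0.706, 0.018, 0.707]
force: [0.8, 0.4, -0.4]
width: 0.587
```

```bash
python3 - <<'E'
from tip import *
p,r,s=pose();print(p,s['width'],s['time'],s['force'])
cv2.imwrite("pics/s17.png",manip.snapshot("scene"));cv2.imwrite("pics/t17.png",manip.snapshot("top"))
E
```

```text
[0.37631441 0.24435588 0.14359535] 0.5868473388329889 18.325 [ 0.80144719  0.39290435 -0.43984811]
```

View pics/s17.png

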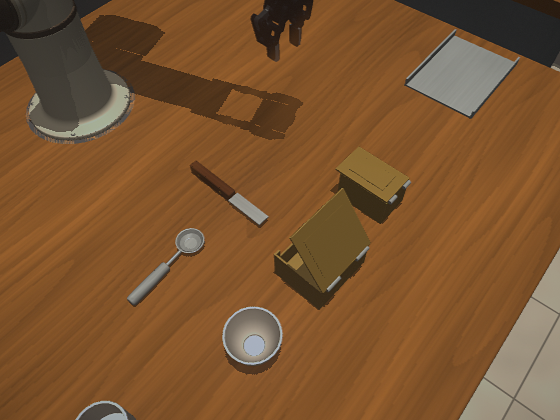

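View pics/t17.png

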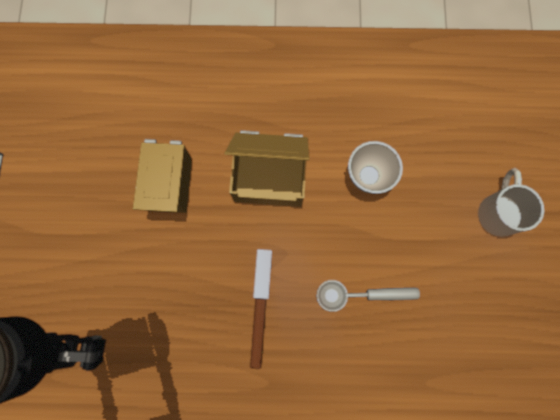

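```bash
python3 - <<'E'
from tip import *
T=np.array([.6426,.0087,0]);e=np.array([np.cos(.053),-np.sin(.053),0])
for a,b in(((344,189.5),(227.5,152.5)),((292.3,237.5),(308,157))):
    X,_=tri(a,b);d=(X-T)@e;print(X.round(3),np.degrees(np.arctan2(X[2]-.066,.05-d)))
t=blade("top",cv2.imread("pics/t17.png"),(245,240,285,302))[0];print(t.tolist(),[ray("top",q,.0135).round(3).tolist() for q in t])
print(manip.sense()['time']);manip.sign_off()
E
```

```text
[0.635 0.067 0.154] 55.224858166448485
[ 0.628 -0.048  0.156] 55.63668582806904
[[252.51895141601562, 298.0936279296875], [256.4542541503906, 248.24639892578125], [272.3551330566406, 249.501708984375], [268.4198303222656, 299.34893798828125]] [[0.431, 0.032, 0.013], [0.514, 0.028, 0.013], [0.512, 0.001, 0.013], [0.43, 0.006, 0.013]]
18.425
the job is handed in; nothing more can be done
```

The job is handed in at about 18.4 s of the 58 s allowed. I gripped the tool by its handle, slid the blade into the wide tin's mouth and prised the lid up. I then drew the blade straight back, set the tool down on the bench and moved the arm clear.

**Last checks before hand-in:**
- **Lid:** it stands open by itself at about 55° by triangulating both front corners.
- **Tool:** it lies flat with its tip about 75 mm in front of the tin's front wall.
- **Narrow tin:** its lid is still shut and nothing else has moved.
- **Gripper:** nothing is in it, and it is clear of everything.

**What disagreed or went wrong:**
- **Height reading:** the reported TCP height read about 20 mm below where the images showed the fingertips. The first grasp closed just above the handle without touching it. I corrected for this from the pictures and gripped on the second try.
- **Set-down force:** the wrist force reached about 30 N while I was making sure the tool touched the bench. I eased that off before releasing.

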